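# Tip the drip-tray grate out and set it to drain

## Task

The steel grate lies flush in the drip tray: press down its solid, unslotted end so that the slotted end tips up out of the frame, then lift the grate out and lay it level, keel down, across both rails of the wire draining stand. Set it down gently instead of letting it drop, let go of it, and leave the other things on the glasswasher where they are.

Things in the scene. Friction and masses are not known exactly. Their poses are not given: they have to be found in the camera images.
- grate: Loose steel grate, slab 160 (x) x 50 (y) x 6 mm, 0.13-0.25 kg; origin on its underside above a keel (cross rib 6 mm thick, 40 mm wide, reaching 28 mm down); z out of the top face (+6 mm). Slab from x = -84 mm (slotted end) to +76 mm (solid end, last 36 mm unslotted). Stands on its keel; to be pinched by its long side edges, 50 mm apart, near the raised end.
- grate_press (a point): Top face, middle of the solid end, 60 mm from the keel: press here. Under 2 N rocks the grate about the keel's foot by some 0.31 rad, sinking this point about 20 mm until the end meets a stop. It is balanced to stay tipped when let go. Axes as the grate's.
- grate_lift (a point): Middle of the top edge of the slotted end (grate x = -84, z = +6 mm); it rests on a ledge until tipped, then stands about 25 mm above the frame. Axes as the grate's.
- tray: Fixed dark grey steel drip tray 208 x 90 x 50 mm, frame top at 50 mm, flush with the grate's top. Origin on the work surface under the keel; z up, x along the grate towards its solid end. Opening x -88 to +88, y -27 to +27 mm (gaps: 4 mm slotted end, 12 solid end, 2 sides). Inside: keel saddle 16 mm high, ledge 44, stop 19.
- stand: Fixed wire draining stand, base 130 x 110 mm; origin on the work surface under its centre, z up. Two rails of 8 mm wire along its x at y = -38 and +38 mm, tops at 60 mm, 130 mm long, ends bent up 12 mm. The grate lies with its long side along the stand's y (either way round), underside on the rails, keel hanging between them.
- tamper: Coffee tamper, steel foot and black handle, 58 mm wide, 102 mm tall, bystander. Origin under its centre.
- espresso_cup: White espresso cup with a handle, 63 x 92 x 51 mm, bystander. Origin under its centre.
- tablet_jar: White jar with a lid, 72 mm wide, 86 mm tall, bystander. Origin under its centre.
- shaker: Clear shaker with a cork-like knob, 59 mm wide, 110 mm tall, bystander. Origin under its centre.

How it is judged (in metres and radians):
On the way, in this order (a step that is already met when the one before it is completed fails the run):
1. the solid end is pressed down and the slotted end stands tipped up out of the frame, the keel still in the tray (z of grate_lift in the frame of tray above 0.062 m and z of grate_press in the frame of tray below 0.04 m and horizontal distance between grate and tray below 0.02 m), for 0.2 s.
2. the grate is held in the fingers, clear above the tray (height (world z) of grate above 0.085 m and contact force between the fingers and grate above 1 N and contact force between tray and grate below 0.1 N), for 0.2 s.
At the end, for the whole second after the job is handed in: The grate lies released and at rest on both rails, top face up, level within 0.1 rad, underside 56 to 65 mm above the work surface, long side across the rails within 0.35 rad, keel between them (origin within 35 mm of the stand's centre across the rails, 45 mm along them) (angle between grate's own z axis and vertical below 0.1 rad and z of grate in the frame of stand between 0.056 and 0.065 m and x of grate in the frame of stand between -0.045 and 0.045 m and y of grate in the frame of stand between -0.035 and 0.035 m and angle between the x axis of grate and the y axis of stand, either way round below 0.35 rad and contact force between grate and stand above 0.3 N and linear speed of grate below 0.02 m/s and angular speed of grate below 0.1 rad/s); the robot touches nothing.
It fails at once if the grate is let go more than 25 mm above its place on the rails (height (world z) of grate above 0.085 m and contact force between the fingers and grate below 0.05 N).
It fails at once if the tamper is shifted by more than 30 mm (distance of tamper from where it was at the start of the episode above 0.03 m).
It fails at once if the espresso cup is shifted by more than 30 mm (distance of espresso_cup from where it was at the start of the episode above 0.03 m).
It fails at once if the tablet jar is shifted by more than 30 mm (distance of tablet_jar from where it was at the start of the episode above 0.03 m).
It fails at once if the shaker is shifted by more than 30 mm (distance of shaker from where it was at the start of the episode above 0.03 m).
It also fails if it takes over 46 s, if anything falls off the work surface, if the arm or the gripper's body presses on something with over 40 N, if the wrist force passes 120 N, or if a joint passes its speed limit or range.

## Robot

A 6-joint arm with a two-finger parallel gripper is mounted at the origin on a cart in front of the work surface, level with it; the furniture and walls round the work are solid. World frame = base frame: x ahead of the robot, y to its left, z up, the work surface at z = 0. Lengths are in m, angles in degrees, forces in N, time in s.
With the tool pointing down it reaches from about 0.4 to 0.825 m from the base axis. Payload 7 kg.
Tool frame: the origin (TCP) lies on the centre line of the jaws, within the pads' length; the fingertips stand 14 mm ahead of it and the grasp point (between the pads) lies 5 mm behind it; z points along the fingers, y is the line along which they close (so a half turn about z gives the same grasp; the last joint's range is limited). The gripper opens to 88 mm and grips with 3 to 60 N. Pads are 19 mm wide; open, the fingers measure 130 mm over their backs; the gripper's body (78 mm by 193 mm) begins 47 mm behind the grasp point.
Start: joints at [-57.175, 20.546, 0.682, 0, -70.136, -16.507], TCP at [0.19, -0.648, 0.241] pointing down, gripper open.
Joint ranges: [-176.03, 176.03], [-82.01, 121.73], [-58.28, 71.71], [-173.87, 95.51], [-174.79, -0.11], [-173.66, 173.66]. Speed limits (degrees/s): [136.94, 136.94, 172.46, 180, 180, 180].

## Interface

Orientations are given as [roll, pitch, yaw] about the fixed x, y, z axes, in that order (R = Rz(yaw) Ry(pitch) Rx(roll)).
In Python, from plant import r gives the robot as it stands.
- The arm moves only by the tool send_rows, never from a script. Its argument "steps" is a list of rows, each an object with "dp": the shift along the tool's x, y, z in mm, a list of three; "roll": the turn about the tool's z in rad; "jaw": the opening in per cent of the stroke, from 0 (shut) to 100 (fully open). In form: [{"dp": [tx, ty, tz], "roll": roll, "jaw": jaw}, ...]. A call has 1 to 5 rows; each row is the pose to reach, as a shift and turn from the pose commanded when the call began, along the tool's axes at that moment; what a row does not reach only later rows make up. A row lasts 1/8 s, in which the tool goes at most 62.5 mm and 10.7 degrees, less where a joint would pass 70% of its speed; a pose out of reach is approached as far as the arm can. A call with a gripper value outside its range is refused whole. The fingers move at their own pace and stop on an object; "newtons" is the grip in N (left out, the last holds). Time passes only in rows, so rows that repeat a pose let the fingers close. It gives the time, the measured TCP pose, the force, the opening and the grip force at its end, in the units of the state.
- r.get_state(): the state, without advancing time (a new reading comes with each control period).
- r.capture(name): name is "side" or "top"; returns a dict with "image" (420x560x3 uint8, blue, green, red), "K" (3x3 intrinsics, pixels), "dist" ([k1, k2, p1, p2, k3] as OpenCV has them; the pictures are not rectified), "rvec" (rotation vector, rad) and "tvec" (3), from world to camera coordinates, as OpenCV has them. Camera axes: x right, y down, z forward; pixel columns grow to the right and rows downward; lengths in m; the calibration is good to about 2 mm. A picture is of the moment at which its call begins. There is no depth.
- r.close_job(): hands the job in; it is judged then, once.
The state is a dict: "time_s": time; "joints": joint angles; "qd": joint speeds; "joint_torque": joint torques, N m; "tcp_pos": TCP position; "eef_rot": TCP orientation; "contact_force": force on the tool from outside, world axes, zero at the start; "moment": the same for the moment, N m; "gripper_width": finger opening in m; "gripper_force": force on a finger pad.
Only numpy, scipy, OpenCV 4.12 (cv2) and the standard library are available. Lean on these libraries where they do the work, as an engineer would, in place of code of your own. Each camera call takes 0.05 s, during which the arm holds its last target. There are 200 camera calls.

## Working session

There is one attempt and no reset: what is moved stays moved. The work goes in short steps, Python scripts to look and compute and a tool call to move; the robot and the scene stay as the last step left them, time stands still between calls to the robot, and variables do not carry over. Pictures are saved under pics/ and viewed, at most 11 in all, crops included, and the job is handed in when it is done.

Besides the shell and the picture viewer there is one more tool, called after "Call:" by a JSON object that holds its "name" and its "arguments". send_rows: Moves the arm, as the interface text tells. Its arguments: {"type":"object","properties":{"steps":{"type":"array","items":{"type":"object","properties":{"dp":{"type":"array","items":{"type":"number"}},"roll":{"type":"number"},"jaw":{"type":"number"}}}},"newtons":{"type":"number"}},"required":["steps"]}

```bash
mkdir -p pics; cat > h.py <<'E'
import numpy as np, cv2
from plant import r
def cap(n,f=None):
    c=r.capture(n)
    if f: cv2.imwrite('pics/'+f,c['image'])
    return c
def ray(c,px,z):
    u=cv2.undistortPoints(np.array(px,float).reshape(-1,1,2),np.array(c['K'],float),np.array(c['dist'],float)).reshape(-1,2)
    R=cv2.Rodrigues(np.array(c['rvec'],float))[0]; t=np.array(c['tvec'],float).ravel()
    o=-R.T@t; d=np.c_[u,np.ones(len(u))]@R
    return o+d*((z-o[2])/d[:,2])[:,None]
def proj(c,P):
    return cv2.projectPoints(np.array(P,float).reshape(-1,1,3),np.array(c['rvec'],float),np.array(c['tvec'],float),np.array(c['K'],float),np.array(c['dist'],float))[0].reshape(-1,2)
E
python3 - <<'E'
from h import *
import pickle
cs={n:cap(n) for n in('top','side')}
pickle.dump(cs,open('c0.pkl','wb'))
for n in cs:
    cv2.imwrite(f'pics/{n}0.png',cs[n]['image'])
    c=cs[n];R=cv2.Rodrigues(np.array(c['rvec'],float))[0];print(n,-R.T@np.array(c['tvec']).ravel())
print(r.get_state())
E
```

```text
top [0.45430824 0.01576579 1.32142803]
side [0.26184417 0.85253798 0.82386442]
{'time_s': 0.1, 'joints': array([-5.71758024e+01,  2.05861044e+01,  6.39086602e-01, -1.83156299e-02,
       -7.01360894e+01, -1.65066330e+01]), 'qd': array([-0.04099683,  0.0299533 ,  0.06489767, -0.05454596,  0.02969039,
       -0.04666773]), 'joint_torque': array([-3.03389599e-03, -5.84162772e+01,  2.93748629e+01,  7.01565385e+00,
        1.01312526e-02, -7.38019548e-05]), 'tcp_pos': array([ 0.18950557, -0.64741391,  0.23972887]), 'eef_rot': array([ 1.79915425e+02, -7.10590602e-03, -1.63688666e+02]), 'contact_force': array([ 0.28469289,  0.04302148, -0.41959856]), 'moment': array([ 0.00794869, -0.02510077,  0.01487944]), 'gripper_force': 0.0, 'gripper_width': 0.0873169144097022}
```

View pics/top0.png

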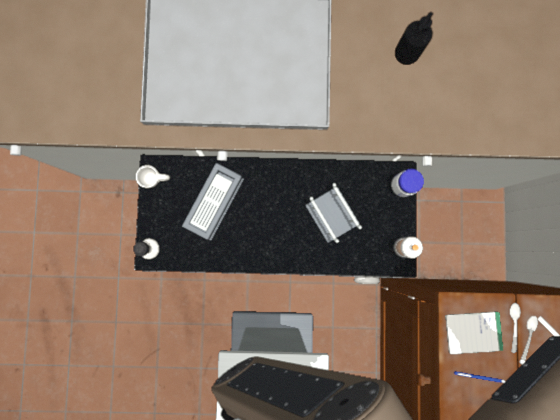

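View pics/side0.png

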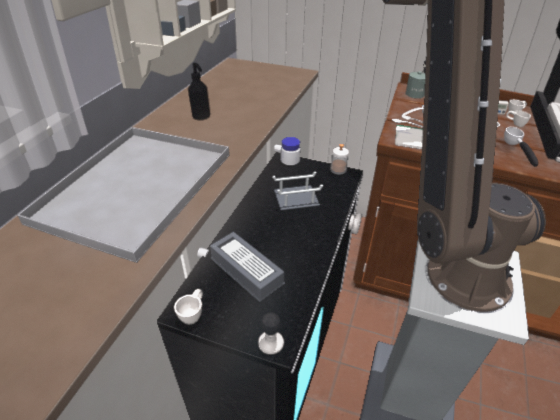

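The top view shows the tray around (212,202) with the grate in it, and the stand around (333,213). The side view shows the tray at (247,264) and the stand at (298,190). Next I'll enlarge the top view.

```bash
python3 - <<'E'
from h import *
import pickle
cs=pickle.load(open('c0.pkl','rb'));im=cs['top']['image']
a=cv2.resize(im[155:250,170:255],None,fx=4.6,fy=4.6,interpolation=cv2.INTER_CUBIC)
b=cv2.resize(im[170:255,290:375],None,fx=4.6,fy=4.6,interpolation=cv2.INTER_CUBIC)
h=max(a.shape[0],b.shape[0]);o=np.zeros((h,a.shape[1]+b.shape[1],3),np.uint8)
o[:a.shape[0],:a.shape[1]]=a;o[:b.shape[0],a.shape[1]:]=b
cv2.imwrite('pics/crop0.png',o)
c=cs['top']
def blob(m,z,name,x0,x1):
    m=m.astype(np.uint8); m[:, :x0]=0;m[:,x1:]=0;m[:158]=0;m[265:]=0
    n,l,s,ce=cv2.connectedComponentsWithStats(m); i=1+np.argmax(s[1:,4]); pts=np.argwhere(l==i)[:,::-1]
    w=ray(c,pts+0.0,z)[:,:2].astype(np.float32)
    rc=cv2.minAreaRect(w); bx=cv2.boxPoints(rc)
    print(name,s[i],'ctr',np.round(rc[0],4),'size',np.round(rc[1],4),'ang',round(rc[2],1),'mean',w.mean(0).round(4)); print(bx.round(3).tolist())
g=im.max(2)
for t in(50,60,70): blob(g>t,0.05,f'tray>{t}',172,255)
for t in(150,175): blob(g>t,0.05,f'grate>{t}',172,255)
for t in (60,): blob(g>t,0.0,f'stand>{t}',290,375)
E
```

```text
tray>50 [ 182  163   62   78 2491] ctr [0.5843 0.1835] size [0.0987 0.2129] ang 63.9 mean [0.5836 0.1841]
[[0.46700000762939453, 0.1860000044107437], [0.6579999923706055, 0.09200000017881393], [0.7020000219345093, 0.1809999942779541], [0.5099999904632568, 0.2750000059604645]]
tray>60 [ 182  163   62   78 2440] ctr [0.5844 0.1839] size [0.0968 0.2112] ang 63.8 mean [0.5838 0.1843]
[[0.46799999475479126, 0.18700000643730164], [0.6579999923706055, 0.09399999678134918], [0.7009999752044678, 0.1809999942779541], [0.5109999775886536, 0.27399998903274536]]
tray>70 [ 182  163   62   78 2416] ctr [0.5844 0.1839] size [0.0964 0.2104] ang 63.8 mean [0.5837 0.1843]
[[0.4690000116825104, 0.18700000643730164], [0.6570000052452087, 0.09399999678134918], [0.699999988079071, 0.1809999942779541], [0.5109999775886536, 0.27399998903274536]]
grate>150 [ 183  164   57   75 1888] ctr [0.5864 0.1883] size [0.0812 0.2043] ang 63.9 mean [0.5839 0.1888]
[[0.47699999809265137, 0.19699999690055847], [0.6600000262260437, 0.10700000077486038], [0.6959999799728394, 0.18000000715255737], [0.5130000114440918, 0.27000001072883606]]
grate>175 [ 190  174   42   57 1055] ctr [0.5839 0.1893] size [0.0533 0.1661] ang 63.6 mean [0.5833 0.1895]
[[0.49799999594688416, 0.20200000703334808], [0.6460000276565552, 0.1289999932050705], [0.6700000166893005, 0.17599999904632568], [0.5210000276565552, 0.25]]
stand>60 [ 305  182   58   61 1802] ctr [ 0.5596 -0.1671] size [0.1609 0.1153] ang 31.8 mean [ 0.5595 -0.1677]
[[0.460999995470047, -0.16099999845027924], [0.5220000147819519, -0.257999986410141], [0.6579999923706055, -0.17399999499320984], [0.5979999899864197, -0.07599999755620956]]
```

View pics/crop0.png

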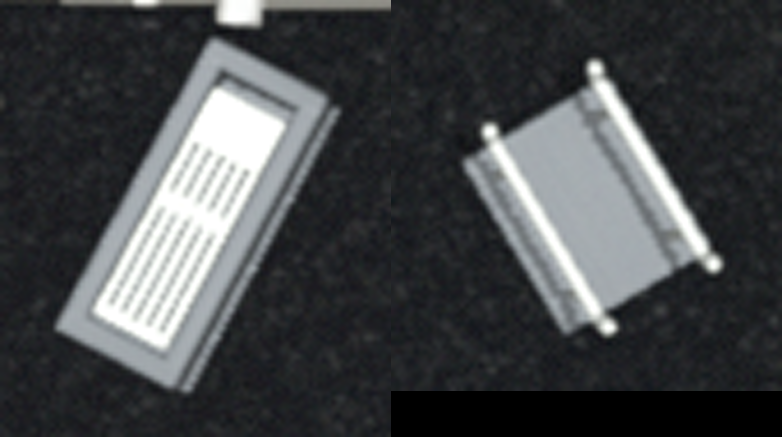

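The grate's solid end points to image upper right, which is world +x/-y. The rail ends in the crop map to about (311.3,198.3)–(337.2,241.1) and (334.3,184.3)–(360,227.4).

```bash
cat >> h.py <<'E'
from scipy.spatial.transform import Rotation as Ro
def go(p,yaw):
    s=r.get_state();R=Ro.from_euler('xyz',s['eef_rot'],degrees=True).as_matrix()
    d=R.T@(np.array(p)-s['tcp_pos'])*1000
    dy=(yaw-s['eef_rot'][2]+180)%360-180
    print('t',s['time_s'],'tcp',s['tcp_pos'].round(4),s['eef_rot'].round(1),'F',s['contact_force'].round(1),'w',round(s['gripper_width'],4),'-> dp',d.round(1),'roll',round(-np.radians(dy),3))
A=np.radians(-26.2); G0=np.array([.5875,.1875]); gx=np.array([np.cos(A),np.sin(A)])
E
python3 - <<'E'
from h import *
import pickle
c=pickle.load(open('c0.pkl','rb'))['top']
e=ray(c,[(311.3,198.3),(337.2,241.1),(334.3,184.3),(360,227.4)],.068)[:,:2]
print(e.round(4),'ctr',e.mean(0).round(4)); 
for a,b in((0,1),(2,3),(0,2),(1,3)): d=e[b]-e[a];print(np.linalg.norm(d).round(4),np.degrees(np.arctan2(d[1],d[0])).round(1))
p=G0+.058*gx;print(p); go([*p,.24],153.8)
E
```

```text
[[ 0.5979 -0.0981]
 [ 0.478  -0.1732]
 [ 0.6396 -0.1631]
 [ 0.5183 -0.2372]] ctr [ 0.5584 -0.1679]
0.1414 -147.9
0.1422 -148.6
0.0772 -57.3
0.0757 -57.9
[0.63954099 0.16189266]
t 0.1 tcp [ 0.1895 -0.6474  0.2397] [ 179.9   -0.  -163.7] F [ 0.3  0.  -0.4] w 0.0873 -> dp [-6.592e+02  6.503e+02  6.000e-01] roll 0.742
```

Call:
{"name": "send_rows", "arguments": {"steps": [{"dp": [-44, 43, 0], "roll": 0.05, "jaw": 0}, {"dp": [-88, 86, 0], "roll": 0.1, "jaw": 0}, {"dp": [-132, 130, 0], "roll": 0.15, "jaw": 0}, {"dp": [-176, 173, 0], "roll": 0.2, "jaw": 0}, {"dp": [-220, 217, 0], "roll": 0.25, "jaw": 0}]}}

```text
time_s: 0.72
tcp_pos: [0.3403, -0.3759, 0.2404]
eef_rot: [180.0, 0.0, -178.1]
contact_force: [0.7, 0.2, 1.1]
gripper_width: 0.0431
gripper_force: 0.0
```

```bash
python3 -c "
from h import *
go([.6395,.1619,.24],153.8)"
```

```text
t 0.725 tcp [ 0.3403 -0.3759  0.2404] [ 180.     0.  -178.1] F [0.7 0.2 1.1] w 0.0431 -> dp [-3.167e+02  5.276e+02  5.000e-01] roll 0.49
```

Call:
{"name": "send_rows", "arguments": {"steps": [{"dp": [-32, 53, 0], "roll": 0.05, "jaw": 0}, {"dp": [-64, 106, 0], "roll": 0.1, "jaw": 0}, {"dp": [-96, 159, 0], "roll": 0.15, "jaw": 0}, {"dp": [-128, 212, 0], "roll": 0.2, "jaw": 0}, {"dp": [-160, 265, 0], "roll": 0.25, "jaw": 0}]}}

```text
time_s: 1.35
tcp_pos: [0.491, -0.1053, 0.2406]
eef_rot: [180.0, 0.0, 167.6]
contact_force: [1.4, 0.0, -0.3]
gripper_width: 0.0006
gripper_force: 0.0
```

```bash
python3 -c "
from h import *
go([.6395,.1619,.20],153.8)"
```

```text
t 1.35 tcp [ 0.491  -0.1053  0.2406] [180.    0.  167.6] F [ 1.4  0.  -0.3] w 0.0006 -> dp [-87.7 292.9  40.7] roll 0.241
```

Call:
{"name": "send_rows", "arguments": {"steps": [{"dp": [-17, 58, 8], "roll": 0.05, "jaw": 0}, {"dp": [-35, 116, 16], "roll": 0.1, "jaw": 0}, {"dp": [-53, 176, 24], "roll": 0.15, "jaw": 0}, {"dp": [-70, 234, 32], "roll": 0.2, "jaw": 0}, {"dp": [-87.7, 293, 40], "roll": 0.241, "jaw": 0}]}}

```text
time_s: 1.98
tcp_pos: [0.6392, 0.162, 0.2]
eef_rot: [-180.0, -0.0, 153.8]
contact_force: [1.3, -0.9, 0.9]
gripper_width: 0.0008
gripper_force: 0.0
```

```bash
python3 -c "
from h import *
go([.6395,.1619,.08],153.8)"
```

```text
t 1.975 tcp [0.6392 0.162  0.2   ] [-180.    -0.   153.8] F [ 1.3 -0.9  0.9] w 0.0008 -> dp [ -0.3   0.  120. ] roll -0.0
```

Call:
{"name": "send_rows", "arguments": {"steps": [{"dp": [0, 0, 40], "roll": 0, "jaw": 0}, {"dp": [0, 0, 80], "roll": 0, "jaw": 0}, {"dp": [0, 0, 120], "roll": 0, "jaw": 0}, {"dp": [0, 0, 120], "roll": 0, "jaw": 0}]}}

```text
time_s: 2.48
tcp_pos: [0.6364, 0.1591, 0.077]
eef_rot: [-179.7, -0.3, 153.8]
contact_force: [0.3, -0.4, 0.7]
gripper_width: 0.0005
gripper_force: 0.0
```

```bash
python3 - <<'E'
from h import *
c=cap('side');im=c['image']
q=proj(c,[*[[*(G0+x*gx+y*np.array([-gx[1],gx[0]])),.05] for x,y in((-84,-25),(-84,25),(76,25),(76,-25),(60,0))*np.array([.001])],[*(G0+.058*gx),.066]])
x0,y0=195,210;k=7
cr=cv2.resize(im[y0:y0+85,x0:x0+110],None,fx=k,fy=k,interpolation=cv2.INTER_CUBIC)
for p in q: cv2.circle(cr,tuple(int(v) for v in (p-[x0,y0]+.5)*k),3,(0,0,255),-1)
cv2.imwrite('pics/side1.png',cr)
E
```

```text
(no output)
```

View pics/side1.png

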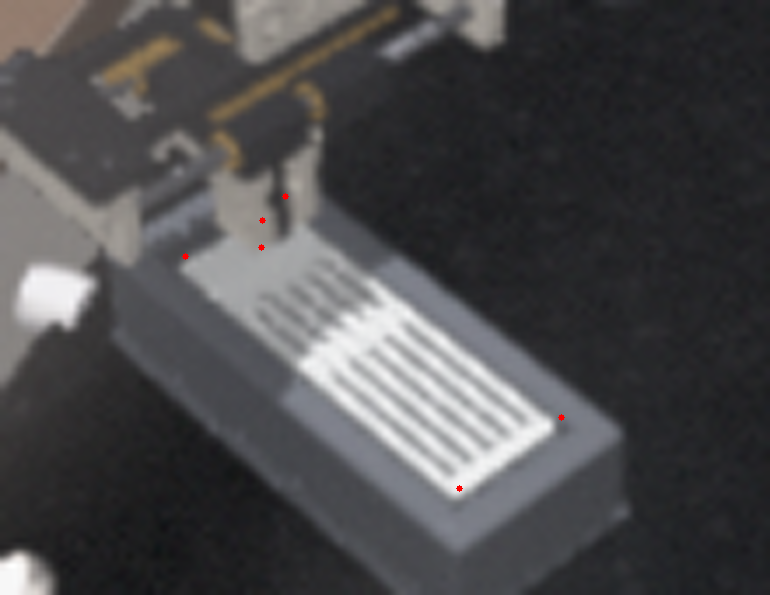

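The picture shows the projected grate corners (red) within about 1 px of the real ones, and the closed fingers over the solid end. The TCP has drifted about 3 mm, so I'll recheck it.

```bash
python3 -c "
from h import *
print(r.get_state()['qd'])
go([.6395,.1619,.055],153.8)"
```

```text
[-0.08457333 -2.4250988   2.51968981  0.85597193 -0.54044477  0.0464184 ]
t 2.525 tcp [0.6381 0.1597 0.0796] [-1.798e+02 -1.000e-01  1.539e+02] F [0.2 0.8 0.4] w 0.0003 -> dp [-0.4  2.7 24.6] roll 0.001
```

Call:
{"name": "send_rows", "arguments": {"steps": [{"dp": [0, 0, 4], "roll": 0, "jaw": 0}, {"dp": [0, 0, 8], "roll": 0, "jaw": 0}, {"dp": [0, 0, 12], "roll": 0, "jaw": 0}, {"dp": [0, 0, 16], "roll": 0, "jaw": 0}, {"dp": [0, 0, 20], "roll": 0, "jaw": 0}]}}

```text
time_s: 3.15
tcp_pos: [0.6388, 0.1602, 0.0605]
eef_rot: [180.0, 0.0, 153.9]
contact_force: [0.6, -0.1, -0.3]
gripper_width: 0.0005
gripper_force: 0.1
```

Call:
{"name": "send_rows", "arguments": {"steps": [{"dp": [0, 1, 3], "roll": 0, "jaw": 0}, {"dp": [0, 1, 6], "roll": 0, "jaw": 0}, {"dp": [0, 1, 9], "roll": 0, "jaw": 0}, {"dp": [0, 1, 12], "roll": 0, "jaw": 0}, {"dp": [0, 1, 14], "roll": 0, "jaw": 0}]}}

```text
time_s: 3.78
tcp_pos: [0.6394, 0.1612, 0.0483]
eef_rot: [180.0, 0.0, 153.9]
contact_force: [-8.0, -0.4, 22.0]
gripper_width: 0.0004
gripper_force: 9.5
```

Call:
{"name": "send_rows", "arguments": {"steps": [{"dp": [0, 0, 0], "roll": 0, "jaw": 0}, {"dp": [0, 0, 0], "roll": 0, "jaw": 0}]}}

```text
time_s: 4.03
tcp_pos: [0.6394, 0.1612, 0.0486]
eef_rot: [180.0, 0.1, 153.9]
contact_force: [-5.3, 0.1, 14.6]
gripper_width: 0.0004
gripper_force: 6.2
```

```bash
python3 - <<'E'
from h import *
c=cap('side');im=c['image']
x0,y0=195,190;k=5
cr=cv2.resize(im[y0:y0+105,x0:x0+110],None,fx=k,fy=k,interpolation=cv2.INTER_CUBIC)
cv2.imwrite('pics/side2.png',cr)
E
```

```text
(no output)
```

View pics/side2.png

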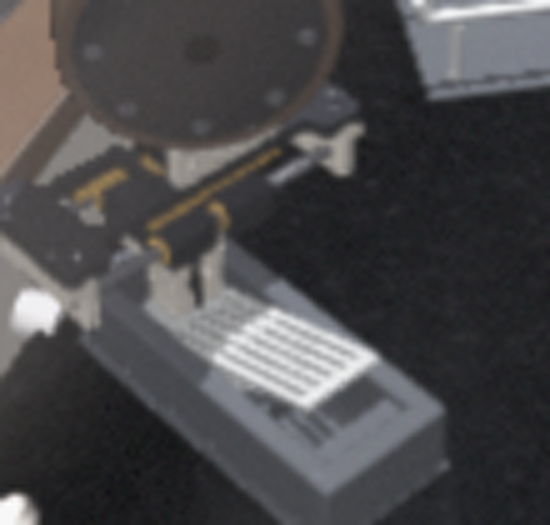

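The picture shows the slotted end tipped well out of the frame. I'll withdraw upwards now.

Call:
{"name": "send_rows", "arguments": {"steps": [{"dp": [0, 0, -4], "roll": 0, "jaw": 0}, {"dp": [0, 0, -10], "roll": 0, "jaw": 0}, {"dp": [0, 0, -40], "roll": 0, "jaw": 0}, {"dp": [0, 0, -90], "roll": 0, "jaw": 0}, {"dp": [0, 0, -90], "roll": 0, "jaw": 100}]}}

```text
time_s: 4.7
tcp_pos: [0.6417, 0.1621, 0.1413]
eef_rot: [179.7, 0.3, 153.9]
contact_force: [0.0, -0.8, 0.3]
gripper_width: 0.0054
gripper_force: 0.0
```

```bash
python3 -c "
from h import *
go([*(G0-.05*gx),.13],153.8)"
```

```text
t 4.7 tcp [0.6417 0.1621 0.1413] [179.7   0.3 153.9] F [ 0.  -0.8  0.3] w 0.0054 -> dp [109.9  -1.   10.8] roll 0.002
```

Call:
{"name": "send_rows", "arguments": {"steps": [{"dp": [40, 0, 0], "roll": 0, "jaw": 100}, {"dp": [80, 0, 0], "roll": 0, "jaw": 100}, {"dp": [109, -1, 6], "roll": 0, "jaw": 100}, {"dp": [109, -1, 8], "roll": 0, "jaw": 100}, {"dp": [109, -1, 8], "roll": 0, "jaw": 100}]}}

```text
time_s: 5.32
tcp_pos: [0.5412, 0.2083, 0.1284]
eef_rot: [-180.0, 0.0, 153.9]
contact_force: [0.2, -0.0, -0.2]
gripper_width: 0.0548
gripper_force: 0.0
```

```bash
python3 - <<'E'
from h import *
go([*(G0-.05*gx),.0665],153.8)
c=cap('side');im=c['image']
x0,y0=195,190;k=5
cr=cv2.resize(im[y0:y0+105,x0:x0+130],None,fx=k,fy=k,interpolation=cv2.INTER_CUBIC)
# predicted slab edge points at grip, tip target points
gy=np.array([-gx[1],gx[0]])
for P in ([*(G0-.0705*gx+.025*gy),.075],[*(G0-.0705*gx-.025*gy),.075],[*(G0-.0496*gx+.025*gy),.067],[*(G0-.0496*gx-.025*gy),.067]):
    p=proj(c,[P])[0];cv2.circle(cr,tuple(int(v) for v in (p-[x0,y0]+.5)*k),3,(0,0,255),-1)
cv2.imwrite('pics/side3.png',cr)
E
```

```text
t 5.325 tcp [0.5412 0.2083 0.1284] [-180.     0.   153.9] F [ 0.2 -0.  -0.2] w 0.0548 -> dp [-0.7  1.8 61.9] roll 0.002
```

View pics/side3.png

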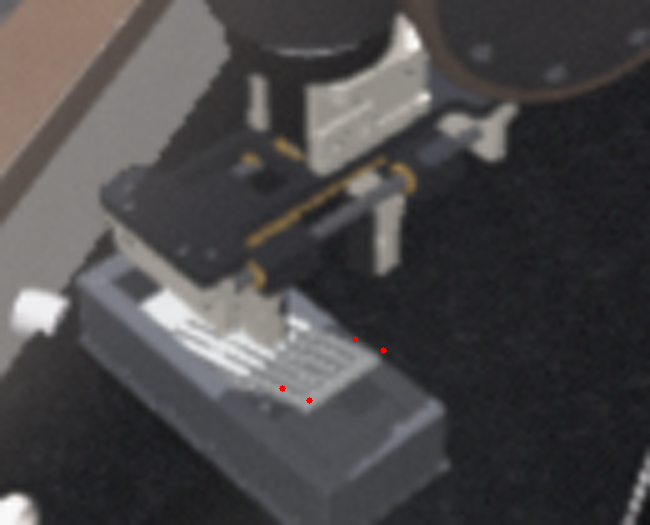

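The grate stays tipped and its raised corners, about (378,355) and (310,408), match the prediction. I'll descend to grip.

Call:
{"name": "send_rows", "arguments": {"steps": [{"dp": [0, 2, 0], "roll": 0, "jaw": 100}, {"dp": [0, 2, 0], "roll": 0, "jaw": 100}, {"dp": [0, 2, 0], "roll": 0, "jaw": 100}, {"dp": [0, 2, 25], "roll": 0, "jaw": 100}, {"dp": [0, 2, 45], "roll": 0, "jaw": 100}]}}

```text
time_s: 6.0
tcp_pos: [0.5418, 0.2099, 0.083]
eef_rot: [180.0, 0.0, 153.8]
contact_force: [0.0, -1.2, 0.1]
gripper_width: 0.0876
gripper_force: 0.0
```

Call:
{"name": "send_rows", "arguments": {"steps": [{"dp": [0, 0, 7], "roll": 0, "jaw": 100}, {"dp": [0, 0, 12], "roll": 0, "jaw": 100}, {"dp": [0, 0, 16], "roll": 0, "jaw": 100}, {"dp": [0, 0, 16], "roll": 0, "jaw": 100}, {"dp": [0, 0, 16], "roll": 0, "jaw": 100}]}}

```text
time_s: 6.62
tcp_pos: [0.542, 0.2101, 0.068]
eef_rot: [180.0, 0.0, 153.9]
contact_force: [0.1, -0.0, -0.9]
gripper_width: 0.0873
gripper_force: 0.0
```

Closing gently first so the grate centres itself, then gripping firmly.

Call:
{"name": "send_rows", "arguments": {"steps": [{"dp": [0, 0, 1], "roll": 0, "jaw": 50}, {"dp": [0, 0, 1], "roll": 0, "jaw": 40}, {"dp": [0, 0, 1], "roll": 0, "jaw": 30}, {"dp": [0, 0, 1], "roll": 0, "jaw": 30}, {"dp": [0, 0, 1], "roll": 0, "jaw": 30}], "newtons": 10}}

```text
time_s: 7.25
tcp_pos: [0.5418, 0.2101, 0.0666]
eef_rot: [180.0, 0.0, 153.9]
contact_force: [-0.0, 0.2, -0.8]
gripper_width: 0.05
gripper_force: 10.0
```

Call:
{"name": "send_rows", "arguments": {"steps": [{"dp": [0, 0, 0], "roll": 0, "jaw": 20}, {"dp": [0, 0, 0], "roll": 0, "jaw": 20}, {"dp": [0, 0, 0], "roll": 0, "jaw": 20}, {"dp": [0, 0, 0], "roll": 0, "jaw": 20}], "newtons": 55}}

```text
time_s: 7.75
tcp_pos: [0.5418, 0.2101, 0.0666]
eef_rot: [180.0, 0.0, 153.9]
contact_force: [-0.1, 1.1, 0.9]
gripper_width: 0.0485
gripper_force: 55.0
```

Call:
{"name": "send_rows", "arguments": {"steps": [{"dp": [0, 0, -4], "roll": 0, "jaw": 20}, {"dp": [0, 0, -10], "roll": 0, "jaw": 20}, {"dp": [0, 0, -18], "roll": 0, "jaw": 20}, {"dp": [0, 0, -26], "roll": 0, "jaw": 20}, {"dp": [0, 0, -34], "roll": 0, "jaw": 20}]}}

```text
time_s: 8.38
tcp_pos: [0.5418, 0.21, 0.1013]
eef_rot: [180.0, 0.0, 153.9]
contact_force: [-1.4, 0.4, -1.8]
gripper_width: 0.049
gripper_force: 55.0
```

Call:
{"name": "send_rows", "arguments": {"steps": [{"dp": [0, 0, -12], "roll": 0, "jaw": 20}, {"dp": [0, 0, -24], "roll": 0, "jaw": 20}, {"dp": [0, 0, -40], "roll": 0, "jaw": 20}, {"dp": [0, 0, -56], "roll": 0, "jaw": 20}, {"dp": [0, 0, -60], "roll": 0, "jaw": 20}]}}

```text
time_s: 9.0
tcp_pos: [0.5424, 0.2104, 0.1623]
eef_rot: [179.9, 0.1, 153.9]
contact_force: [-0.1, -0.7, -2.5]
gripper_width: 0.0492
gripper_force: 55.0
```

```bash
python3 - <<'E'
from h import *
go([.55,-.16,.18],122)
c=cap('side');im=c['image']
x0,y0=175,130;k=4
cr=cv2.resize(im[y0:y0+150,x0:x0+150],None,fx=k,fy=k,interpolation=cv2.INTER_CUBIC)
cv2.imwrite('pics/side4.png',cr)
E
```

```text
t 9.0 tcp [0.5424 0.2104 0.1623] [1.799e+02 1.000e-01 1.539e+02] F [-0.1 -0.7 -2.5] w 0.0492 -> dp [-170.  -329.2  -18.2] roll 0.556
```

View pics/side4.png

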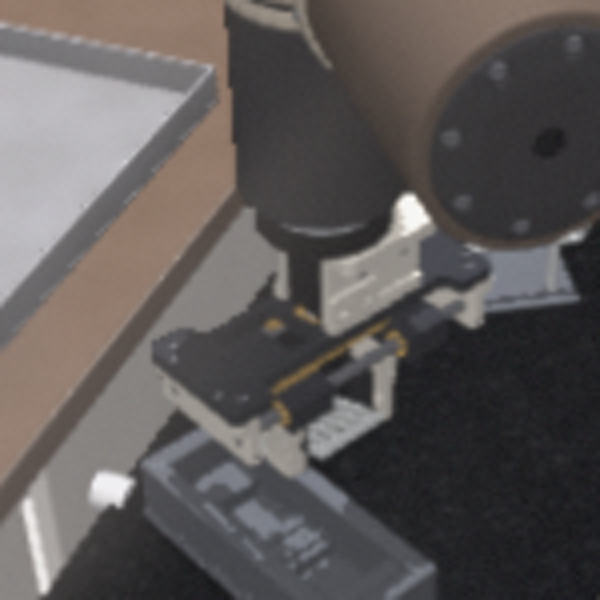

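The grate is held and the tray is empty. I'll lift further and carry it over to the stand.

Call:
{"name": "send_rows", "arguments": {"steps": [{"dp": [0, 0, -30], "roll": 0, "jaw": 20}, {"dp": [0, 0, -60], "roll": 0, "jaw": 20}, {"dp": [-20, -30, -75], "roll": 0.06, "jaw": 20}, {"dp": [-40, -70, -78], "roll": 0.14, "jaw": 20}, {"dp": [-60, -115, -78], "roll": 0.22, "jaw": 20}]}}

```text
time_s: 9.68
tcp_pos: [0.5448, 0.0794, 0.2384]
eef_rot: [-180.0, -0.0, 141.2]
contact_force: [1.4, 0.0, -2.0]
gripper_width: 0.0488
gripper_force: 55.0
```

```bash
cat >> h.py <<'E'
B=np.radians(-58.2); C=np.array([.5584,-.1679]); sx=np.array([np.cos(B),np.sin(B)])
E
python3 -c "
from h import *
go([*(C-.062*sx),.24],121.8)"
```

```text
t 9.675 tcp [0.5448 0.0794 0.2384] [-180.    -0.   141.2] F [ 1.4  0.  -2. ] w 0.0488 -> dp [-107.2 -163.5   -1.6] roll 0.338
```

Call:
{"name": "send_rows", "arguments": {"steps": [{"dp": [-28, -42, 0], "roll": 0.09, "jaw": 20}, {"dp": [-56, -86, 0], "roll": 0.18, "jaw": 20}, {"dp": [-84, -128, 0], "roll": 0.27, "jaw": 20}, {"dp": [-107, -163, 0], "roll": 0.338, "jaw": 20}, {"dp": [-107, -163, 0], "roll": 0.338, "jaw": 20}]}}

```text
time_s: 10.3
tcp_pos: [0.5254, -0.1161, 0.2379]
eef_rot: [-179.9, -0.0, 121.6]
contact_force: [1.0, -0.1, -2.5]
gripper_width: 0.049
gripper_force: 55.0
```

```bash
python3 - <<'E'
from h import *
go([*(C-.062*sx),.24],121.8)
c=cap('side');im=c['image']
x0,y0=230,80;k=4
cr=cv2.resize(im[y0:y0+150,x0:x0+150],None,fx=k,fy=k,interpolation=cv2.INTER_CUBIC)
cv2.imwrite('pics/side5.png',cr)
E
```

```text
t 10.3 tcp [ 0.5254 -0.1161  0.2379] [-179.9   -0.   121.6] F [ 1.  -0.1 -2.5] w 0.049 -> dp [ 0.6  0.7 -2.1] roll -0.003
```

View pics/side5.png

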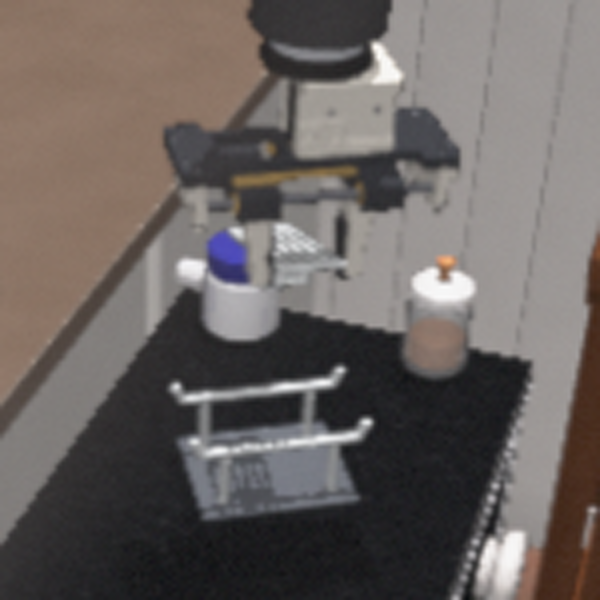

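The grate is still pinched over the stand and not hanging. Its near edge is around crop (275–345,285–265) and its far end reaches about (275–320,225). I'll compute the tilt from this.

```bash
python3 - <<'E'
from h import *
c=cap('side'); tp=cap('top')
s=r.get_state();g=s['tcp_pos']+[0,0,-.002]
sy=np.array([-sx[1],sx[0]])
for t in(0,.15,.31,.5):
    for nm,a in(('solid',.138),('slot',-.022)):
        P=[[*(g[:2]+a*np.cos(t)*sx+b*sy),g[2]-a*np.sin(t)] for b in(-.025,.025)]
        print(t,nm,((proj(c,P)-[230,80]+.5)*4).round(0).tolist(), proj(tp,P).round(0).tolist())
print(s['moment'],s['contact_force'])
im=c['image'][80:230,230:380]; m=((im.min(2)>110)&(im.max(2).astype(int)-im.min(2)<25)).astype(np.uint8)
cv2.imwrite('pics/side6.png',cv2.resize(im[45:85,45:100],None,fx=14,fy=14,interpolation=cv2.INTER_CUBIC))
E
```

```text
0 solid [[292.0, 170.0], [229.0, 176.0]] [[377.0, 200.0], [366.0, 183.0]]
0 slot [[347.0, 275.0], [279.0, 281.0]] [[321.0, 233.0], [311.0, 216.0]]
0.15 solid [[291.0, 195.0], [229.0, 200.0]] [[374.0, 201.0], [364.0, 184.0]]
0.15 slot [[348.0, 271.0], [279.0, 277.0]] [[321.0, 233.0], [311.0, 215.0]]
0.31 solid [[291.0, 222.0], [230.0, 227.0]] [[371.0, 203.0], [360.0, 187.0]]
0.31 slot [[348.0, 266.0], [279.0, 272.0]] [[322.0, 233.0], [311.0, 215.0]]
0.5 solid [[293.0, 255.0], [232.0, 260.0]] [[365.0, 206.0], [355.0, 190.0]]
0.5 slot [[347.0, 260.0], [279.0, 266.0]] [[322.0, 232.0], [312.0, 215.0]]
[-0.00399615  0.05241612 -0.00751138] [ 0.07595806  1.18810944 -1.49697935]
```

View pics/side6.png

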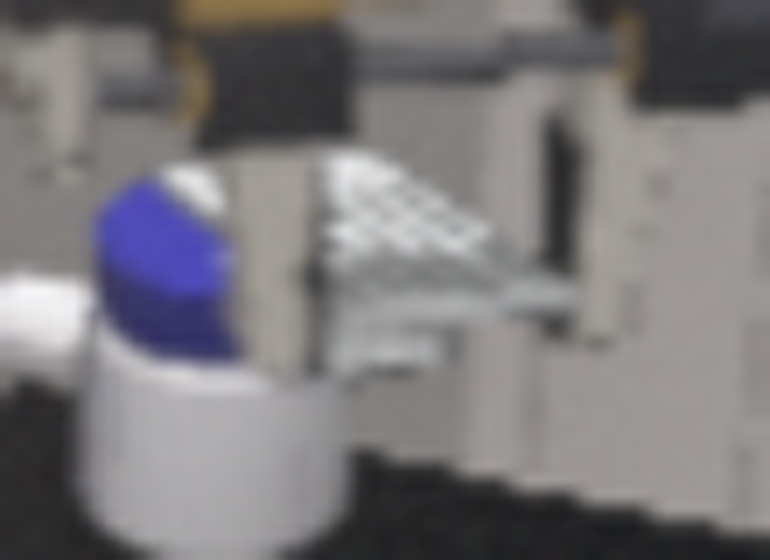

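The solid-end corner matches the 0.31 rad prediction, so the grate hasn't slipped. First contact should come at TCP z ≈ 0.097, so I'll lower towards that.

Call:
{"name": "send_rows", "arguments": {"steps": [{"dp": [0.5, 0.5, 35], "roll": 0, "jaw": 20}, {"dp": [0.5, 0.5, 70], "roll": 0, "jaw": 20}, {"dp": [0.5, 0.5, 100], "roll": 0, "jaw": 20}, {"dp": [0.5, 0.5, 120], "roll": 0, "jaw": 20}, {"dp": [0.5, 0.5, 130], "roll": 0, "jaw": 20}]}}

```text
time_s: 11.08
tcp_pos: [0.5262, -0.1121, 0.1074]
eef_rot: [-179.9, -0.0, 122.0]
contact_force: [-0.1, 0.9, -1.2]
gripper_width: 0.0494
gripper_force: 55.0
```

Call:
{"name": "send_rows", "arguments": {"steps": [{"dp": [0, 0, 4], "roll": 0, "jaw": 20}, {"dp": [0, 0, 7], "roll": 0, "jaw": 20}, {"dp": [0, 0, 10], "roll": 0, "jaw": 20}, {"dp": [0, 0, 13], "roll": 0, "jaw": 20}, {"dp": [0, 0, 13], "roll": 0, "jaw": 20}]}}

```text
time_s: 11.7
tcp_pos: [0.527, -0.1131, 0.0959]
eef_rot: [180.0, 0.0, 121.9]
contact_force: [-0.1, 0.2, 0.2]
gripper_width: 0.0489
gripper_force: 55.0
```

Contact has been made. I'll lower it in pivot with a lighter grip.

Call:
{"name": "send_rows", "arguments": {"steps": [{"dp": [0, 0, 2], "roll": 0, "jaw": 20}, {"dp": [0, 0, 5], "roll": 0, "jaw": 20}, {"dp": [0, 0, 8], "roll": 0, "jaw": 20}, {"dp": [0, 0, 11], "roll": 0, "jaw": 20}, {"dp": [0, 0, 14], "roll": 0, "jaw": 20}], "newtons": 25}}

```text
time_s: 12.32
tcp_pos: [0.5265, -0.113, 0.0813]
eef_rot: [-180.0, -0.0, 121.9]
contact_force: [-1.6, 1.3, 1.9]
gripper_width: 0.0499
gripper_force: 25.0
```

Call:
{"name": "send_rows", "arguments": {"steps": [{"dp": [0, 0, 3], "roll": 0, "jaw": 20}, {"dp": [0, 0, 6], "roll": 0, "jaw": 20}, {"dp": [0, 0, 9], "roll": 0, "jaw": 20}, {"dp": [0, 0, 12], "roll": 0, "jaw": 20}, {"dp": [0, 0, 12], "roll": 0, "jaw": 20}]}}

```text
time_s: 12.95
tcp_pos: [0.5265, -0.1131, 0.0693]
eef_rot: [-180.0, -0.0, 121.9]
contact_force: [-1.1, 0.9, 1.6]
gripper_width: 0.0495
gripper_force: 25.0
```

```bash
python3 - <<'E'
from h import *
go([*(C-.062*sx),.065],121.8)
c=cap('side');im=c['image']
x0,y0=230,110;k=5
cr=cv2.resize(im[y0:y0+115,x0:x0+130],None,fx=k,fy=k,interpolation=cv2.INTER_CUBIC)
cv2.imwrite('pics/side7.png',cr)
E
```

```text
t 12.95 tcp [ 0.5265 -0.1131  0.0693] [-180.    -0.   121.9] F [-1.1  0.9  1.6] w 0.0495 -> dp [-1.4 -1.8  4.3] roll 0.002
```

View pics/side7.png

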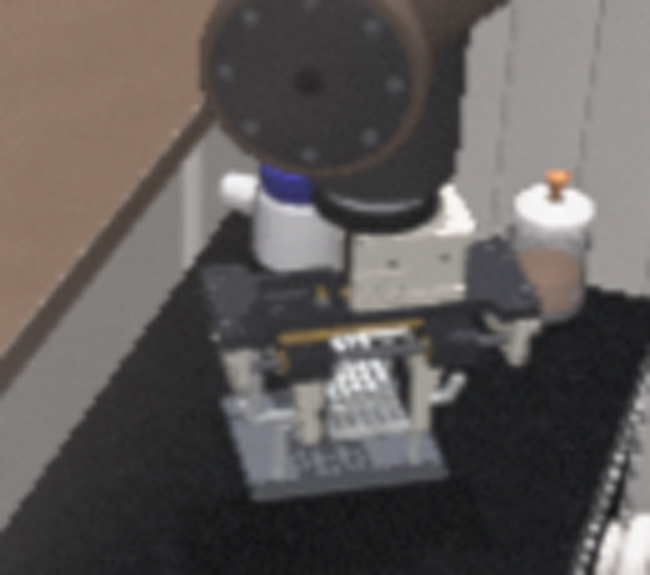

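The grate lies almost level between the fingers across the rails, with its near edge at about (370,430). I'll lower the last few millimetres.

Call:
{"name": "send_rows", "arguments": {"steps": [{"dp": [0, 0, 1.5], "roll": 0, "jaw": 20}, {"dp": [0, 0, 3], "roll": 0, "jaw": 20}, {"dp": [0, 0, 4.5], "roll": 0, "jaw": 20}, {"dp": [0, 0, 4.5], "roll": 0, "jaw": 20}]}}

```text
time_s: 13.5
tcp_pos: [0.5265, -0.1131, 0.0649]
eef_rot: [-180.0, -0.0, 121.9]
contact_force: [-1.2, 1.8, 1.6]
gripper_width: 0.0493
gripper_force: 25.0
```

Call:
{"name": "send_rows", "arguments": {"steps": [{"dp": [0, 0, 1], "roll": 0, "jaw": 20}, {"dp": [0, 0, 2], "roll": 0, "jaw": 20}, {"dp": [0, 0, 3], "roll": 0, "jaw": 20}, {"dp": [0, 0, 3], "roll": 0, "jaw": 20}]}}

```text
time_s: 14.0
tcp_pos: [0.5266, -0.1131, 0.063]
eef_rot: [180.0, 0.0, 121.9]
contact_force: [-3.3, 3.2, 11.4]
gripper_width: 0.0495
gripper_force: 25.0
```

The force has jumped to 11 N, so both rails carry it. Releasing gently.

Call:
{"name": "send_rows", "arguments": {"steps": [{"dp": [0, 0, 0], "roll": 0, "jaw": 20}, {"dp": [0, 0, 0], "roll": 0, "jaw": 20}, {"dp": [0, 0, 0], "roll": 0, "jaw": 62}, {"dp": [0, 0, 0], "roll": 0, "jaw": 75}, {"dp": [0, 0, 0], "roll": 0, "jaw": 100}], "newtons": 5}}

```text
time_s: 14.62
tcp_pos: [0.5265, -0.1131, 0.0618]
eef_rot: [-180.0, -0.0, 121.9]
contact_force: [-1.2, 0.1, 0.8]
gripper_width: 0.0686
gripper_force: 0.0
```

Call:
{"name": "send_rows", "arguments": {"steps": [{"dp": [0, 0, 0], "roll": 0, "jaw": 100}, {"dp": [0, 0, 0], "roll": 0, "jaw": 100}, {"dp": [0, 0, -20], "roll": 0, "jaw": 100}, {"dp": [0, 0, -60], "roll": 0, "jaw": 100}, {"dp": [0, 0, -110], "roll": 0, "jaw": 100}]}}

```text
time_s: 15.25
tcp_pos: [0.5258, -0.1131, 0.1724]
eef_rot: [-179.9, -0.1, 121.9]
contact_force: [0.9, -0.4, -0.9]
gripper_width: 0.0874
gripper_force: 0.0
```

Call:
{"name": "send_rows", "arguments": {"steps": [{"dp": [40, 0, -40], "roll": 0, "jaw": 100}, {"dp": [90, 0, -60], "roll": 0, "jaw": 100}, {"dp": [140, 0, -60], "roll": 0, "jaw": 100}, {"dp": [170, 0, -60], "roll": 0, "jaw": 100}, {"dp": [170, 0, -60], "roll": 0, "jaw": 100}]}}

```text
time_s: 15.88
tcp_pos: [0.4429, 0.0196, 0.2321]
eef_rot: [179.8, -1.2, 122.8]
contact_force: [1.2, 0.2, 0.5]
gripper_width: 0.0878
gripper_force: 0.0
```

```bash
python3 - <<'E'
from h import *
go([*(C-.062*sx),.065],121.8)
a=cap('side')['image'];c=cap('top');b=c['image']
o=np.hstack([cv2.resize(a[130:220,245:335],(390,390),interpolation=cv2.INTER_CUBIC),cv2.resize(b[170:260,290:380],(390,390),interpolation=cv2.INTER_CUBIC)])
cv2.imwrite('pics/end.png',o)
E
```

```text
t 15.875 tcp [0.4429 0.0196 0.2321] [179.8  -1.2 122.8] F [1.2 0.2 0.5] w 0.0878 -> dp [-161.7   -4.   163.6] roll 0.018
```

View pics/end.png

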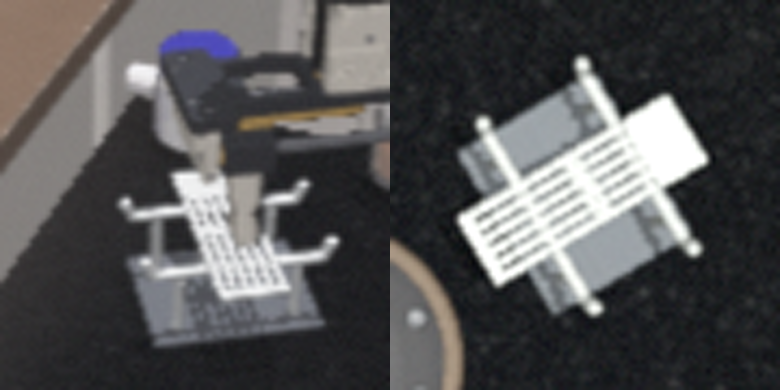

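The side and top views show the grate level across both rails. Its slab centre at about (583,190) is close to the stand centre at (588,185), and the gripper is clear.

```bash
python3 -c "
from h import *
print(r.close_job())"
```

```text
the job is handed in; nothing more can be done
None
```

I tipped the grate, lifted it out, set it down level across both stand rails and let go of it without touching the other items. I handed the job in at about 16 s; no verdict came back.

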